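# Work the crossbar round the post into the scan bay

## Robot

A 7-joint arm with a two-finger parallel gripper is mounted at the origin on the work surface. World frame = base frame: x ahead of the robot, y to its left, z up, the work surface at z = 0. Lengths are in m, angles in degrees, forces in N, time in s.
With the tool pointing down it reaches from about 0.425 to 0.875 m from the base axis. Payload 8.4 kg.
Tool frame: the origin (TCP) lies at the very end of the fingers, on their centre line; the grasp point (between the pads) lies 19 mm behind it (robot.grip_depth is the distance from the TCP to the grasp point, in m); z points along the fingers, x is the direction in which the jaws open and shut, and the axes are right-handed (so a half turn about z gives the same grasp; the last joint's range is limited). The gripper opens to 87 mm and grips with 3 to 60 N. Pads are 19 mm wide; open, the fingers measure 117 mm over their backs; the gripper's body (75 mm by 190 mm) begins 51 mm behind the grasp point.
Start: joints at [-77.303, 19.091, 2.286, 83.961, -0.768, 76.965, -3.352], TCP at [0.205, 0.617, 0.223] pointing down, gripper open.
Joint ranges: [-147.57, 147.57], [-21.85, 119.76], [-74.77, 79.35], [14.55, 137.4], [-85.83, 265.84], [4.83, 119.75], [-152.11, 152.11]. Speed limits (degrees/s): [127.2, 127.2, 159.86, 159.86, 180, 180, 180].

## Interface

Orientations are given as [roll, pitch, yaw] about the fixed x, y, z axes, in that order (R = Rz(yaw) Ry(pitch) Rx(roll)).
In Python, from cell import robot gives the robot as it stands.
- The arm moves only by the shell command python3 -m pendant 'ROWS' [FORCE]. ROWS is JSON, a list of rows, each an object with "translation": the shift along the tool's x, y, z in mm, a list of three; "turn": the turn, a rotation vector about the tool's x, y, z in rad, a list of three; "fingers": the finger opening in mm, from 0 to 87. A call has 1 to 5 rows; each row is the pose to reach, as a shift and turn from the pose commanded when the call began, along the tool's axes at that moment; what a row does not reach only later rows make up. A row lasts 1/10 s, in which the tool goes at most 50 mm and 8.59 degrees, less where a joint would pass 70% of its speed; a pose out of reach is approached as far as the arm can. A call with a gripper value outside its range is refused whole. The fingers move at their own pace and stop on an object; FORCE is the grip in N (left out, the last holds). Time passes only in rows, so rows that repeat a pose let the fingers close. It gives the time, the measured TCP pose, the force and the opening at its end, in the units of the state.
- robot.get_obs(): the state, without advancing time (a new reading comes with each control period).
- robot.snapshot(name): name is "scene" or "top"; returns a dict with "frame" (400x640x3 uint8, blue, green, red), "z_map" (400x640 float32, m along the optical axis (not along the pixel's ray), 0 where there is no reading), "K" (3x3 intrinsics, pixels), "k1" (the pictures are not rectified: a ray, as slopes to the right and down, at radius r is drawn at 1 + k1 r^2 times it, then the intrinsics apply), "R" (3x3) and "t" (3): a world point X has camera coordinates R X + t. Camera axes: x right, y down, z forward; pixel columns grow to the right and rows downward; lengths in m; the calibration is good to about 2 mm. A picture is of the moment at which its call begins.
- robot.job_done(): hands the job in, once; it reports no verdict.
Trained networks look in the newest picture that a camera, given by its name, has taken for a name from the list of things; names that differ only in an ending like _2 or _b are one class to them, and where a whole thing is asked for, a point or a joint stands for the part that bears it (a point fixed in the world has none). Each returns a list of dicts, best first, with "p" (0 to 1); they miss things now and then, are a little off and sometimes report something else, mostly with a low value. They report only what shows in the picture. A call takes as long as a camera call. They do not tell look-alikes from the thing itself.
- robot.look_for(camera, target): "point" ([x, y, z] in m, in world coordinates, good to about 4 mm: the middle of the surface that is visible of it).
- robot.cut_out(camera, target): "mask" (400x640 bool, what is visible of it).
The state is a dict: "time": time; "joint_pos": joint angles; "joint_vel": joint speeds; "joint_efforts": joint torques, N m; "position": TCP position; "orientation": TCP orientation; "contact_force": force on the tool from outside, world axes, zero at the start; "wrist_torque": the same for the moment, N m; "finger_gap": finger opening in m.
Only numpy, scipy, OpenCV 4.12 (cv2) and the standard library are available. Lean on these libraries where they do the work, as an engineer would, in place of code of your own. Each camera call takes 0.05 s, during which the arm holds its last target.

## Task

Push the aluminium crossbar along the table into the scan bay: slide one end in behind the post at an angle, then push the other end round, until the bar lies between the two cheeks with its whole length flat against the back rail. Only push it with the fingers: never lift or tip it, leave the other items on the table where they are, and finish with the hand clear.

Things in the scene. Friction and masses are not known exactly. Their poses are not given: they have to be found in the camera images.
- bar: loose aluminium slotted-profile crossbar, black end caps, 220 long, 30 wide, 30 high, 0.2 to 0.4 kg, flat on the table. Origin: centre of its underside; x along it, z up. Starts in front of the bay, right of the post, slanting 0.1 to 0.65 rad from the back rail's line, end a leftwards and farther from the robot. Either end may go left
- bar_end_a (a point): centre of the bar's end face at its +x end, 15 mm above its underside; the end that starts nearer the post
- bar_end_b (a point): centre of the bar's end face at its -x end, 15 mm above its underside
- bay: scan bay fixed to the table: grey back rail 344 long, 12 thick, 28 high; at each end a cheek 12 thick, 28 high reaching 40 from the rail's face towards the robot; 320 clear between cheeks; floor = table. Origin: middle of the rail's inner face, table level; x away from the robot (into the rail), y left along the rail. Bar home: its centre line at x = -15 mm
- post: round upright aluminium post fixed to the table, 24 in diameter, 45 high, standing in front of the left half of the bay, 40 to 60 left of its middle; 62 mm clear between it and the back rail. Origin: centre of its foot; axes parallel to the bay's
- ball_target: bystander, loose: white ball of 28 diameter on a dark round foot of 36 diameter, 45 high, to the left in front of the bay; origin under its centre
- lens: bystander, loose: black camera lens standing upright, 38 in diameter, 42 high, left of the post in front of the bay's left end; origin under its centre
- socket: bystander, loose: blue plastic socket, 44 square foot and round body, 34 high, just beyond the bay's right cheek; origin under its centre
- tripod_foot: bystander, loose: grey printed three-legged foot, legs reach 59 from its centre, 6 high, hub of 30 diameter 36 high, farther right of the bay; origin under its centre
- steel_plate: bystander, loose: dark steel plate 60 x 40 x 5, behind the rail; origin under its centre
- screwdriver: bystander, loose: screwdriver 160 long, lying behind the rail, x along it
There are look-alikes about, which are no part of the job. Of the things that look like the bar, the smallest one is meant.

How it is judged:
By the outcome, as a careful person would: the job done as asked, in the order asked, and still so for the second after the job is handed in, with the robot touching nothing.
It also fails if it takes over 72 s, if anything falls off the work surface, if the arm or the gripper's body presses on something with over 40 N, if the wrist force passes 120 N, or if a joint passes its speed limit or range.

## Working session

There is one attempt and no reset: what is moved stays moved. The work goes in short steps, Python scripts to look and compute and a shell command to move; the robot and the scene stay as the last step left them, time stands still between calls to the robot, and variables do not carry over. Pictures are saved under pics/ and viewed, and the job is handed in when it is done.

```bash
ls; mkdir -p pics
python3 - <<'E'
from cell import robot
import cv2
print(robot.get_obs())
for n in ("scene","top"):
    s=robot.snapshot(n); cv2.imwrite(f"pics/{n}0.png",s["frame"]); print(n,s["K"],s["k1"],s["R"],s["t"])
    for t in ("bar","bay","post","ball_target","lens","socket","tripod_foot"):
        print(t,[(x["p"],[round(float(v),3) for v in x["point"]]) for x in robot.look_for(n,t)][:4])
E
```

```text
pics
{'time': 0.0, 'joint_pos': array([-77.30301003,  19.13183319,   2.28349775,  84.01022993,
        -0.7662063 ,  76.96486243,  -3.35302989]), 'joint_vel': array([-0.09108569,  0.06715631,  0.07287687, -0.11683397,  0.08552307,
       -0.07638195, -0.02386696]), 'joint_efforts': array([ 6.62579514e-04, -6.56388474e+01,  1.33572489e+00, -4.03779960e+01,
       -5.96300885e-02,  4.53017419e-02,  2.14851439e-04]), 'position': array([0.20484509, 0.61639422, 0.22166525]), 'orientation': array([1.79992601e+02, 9.14207264e-02, 7.16184556e+01]), 'contact_force': array([-0.75818976, -0.37999146, -0.43141394]), 'wrist_torque': array([0.00620717, 0.00845159, 0.03669255]), 'finger_gap': 0.08724211646362921}
scene [[455.79651235   0.         326.37466581]
 [  0.         455.79651235 201.12524144]
 [  0.           0.           1.        ]] -0.04537894346774473 [[-0.698086    0.71585211  0.01522149]
 [ 0.55278824  0.552337   -0.62397836]
 [-0.45508362 -0.4271763  -0.78129336]] [ 0.3778841  -0.28749849  1.3193919 ]
bar [(0.81, [0.361, -0.303, 0.038]), (0.72, [0.537, -0.061, 0.027]), (0.72, [0.373
[... 409 characters left out ...]
23.42244017]
 [  0.         385.7984093  197.97293874]
 [  0.           0.           1.        ]] 0.020596340768517053 [[ 0.01265696 -0.99961476 -0.02470098]
 [-0.98368341 -0.00801404 -0.17972959]
 [ 0.1794624   0.02657278 -0.98340589]] [0.02005687 0.5463218  0.92539631]
bar [(0.82, [0.337, 0.355, 0.04]), (0.58, [0.531, -0.073, 0.031]), (0.57, [0.352, -0.319, 0.043])]
bay [(0.89, [0.684, 0.034, 0.003])]
post [(0.57, [0.612, 0.089, 0.044])]
ball_target [(0.64, [0.495, 0.135, 0.038])]
lens [(0.64, [0.587, 0.155, 0.041]), (0.18, [0.686, 0.036, 0.002]), (0.18, [0.755, -0.08, 0.02])]
socket [(0.8, [0.649, -0.193, 0.035]), (0.39, [0.588, 0.156, 0.045])]
tripod_foot [(0.78, [0.615, -0.317, 0.003])]
```

View pics/scene0.png

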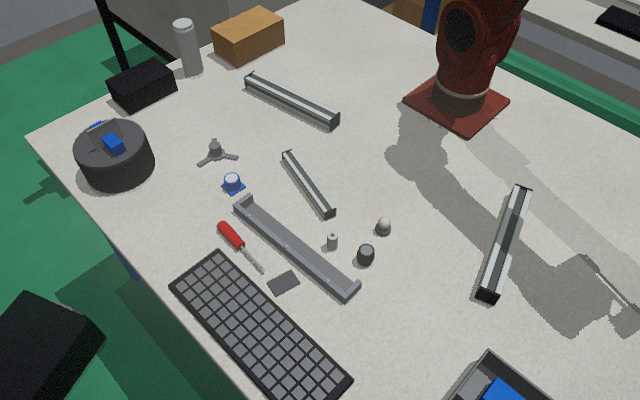

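View pics/top0.png

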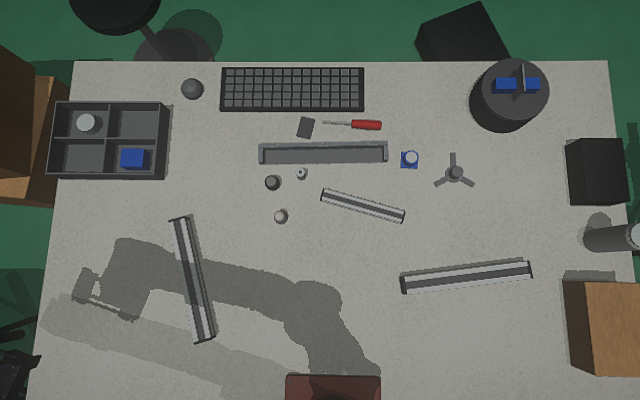

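The top view shows the small bar from (322,194) to (404,215), the bay rail around (323,152), the post at (301,173), the lens at (272,182), the ball at (280,215) and the socket at (409,158). Next I'll measure them from depth.

```bash
cat > h.py <<'E'
from cell import robot
import numpy as np, cv2
def world(s):
    K=s["K"];k=s["k1"];h,w=s["z_map"].shape
    u,v=np.meshgrid(np.arange(w),np.arange(h))
    xd=(u-K[0,2])/K[0,0];yd=(v-K[1,2])/K[1,1]
    x,y=xd.copy(),yd.copy()
    for _ in range(8):
        f=1+k*(x*x+y*y);x=xd/f;y=yd/f
    z=s["z_map"];P=np.stack([x*z,y*z,z],-1)
    W=(P-s["t"])@s["R"]
    W[z<=0]=np.nan
    return W
def proj(s,X):
    c=np.asarray(X)@s["R"].T+s["t"];x=c[...,0]/c[...,2];y=c[...,1]/c[...,2];f=1+s["k1"]*(x*x+y*y)
    return np.stack([x*f*s["K"][0,0]+s["K"][0,2],y*f*s["K"][1,1]+s["K"][1,2]],-1)
def pts(W,x0,x1,y0,y1,z0,z1):
    with np.errstate(invalid='ignore'):
        m=(W[...,0]>x0)&(W[...,0]<x1)&(W[...,1]>y0)&(W[...,1]<y1)&(W[...,2]>z0)&(W[...,2]<z1)
    return W[m]
def rect(p):
    (c,(a,b),t)=cv2.minAreaRect((p[:,:2]*1000).astype(np.float32))
    if a<b:a,b,t=b,a,t+90
    return c,a,b,t
E
python3 - <<'E'
from h import *
np.set_printoptions(precision=1,suppress=True)
for n in ("scene","top"):
    s=robot.snapshot(n);W=world(s)
    p=pts(W,.45,.58,-.05,.1,-.03,.01);print(n,"table z",np.median(p[:,2])*1e3,p[:,2].std()*1e3)
    for lab,b in dict(bar=(.47,.6,-.2,.06,.022,.045),bay=(.62,.75,-.16,.24,.02,.04),post=(.58,.65,.06,.125,.036,.06),lens=(.55,.63,.13,.20,.034,.06),ball=(.46,.54,.10,.18,.015,.06),socket=(.62,.7,-.23,-.16,.01,.05)).items():
        p=pts(W,*b)
        if len(p)<4: print(lab,len(p));continue
        print(lab,len(p),"mean",p.mean(0)*1e3,"min",p.min(0)*1e3,"max",p.max(0)*1e3,"rect",*[np.round(q,1) for q in rect(p)])
E
```

```text
scene table z -0.1298557824005574 2.0976632543371094
bar 964 mean [534.6 -66.5  28.2] min [ 490.2 -181.    22. ] max [576.1  36.4  34.9] rect [531.8 -73.1] 222.2 32.4 74.1
bay 1235 mean [691.2  42.6  27.2] min [ 620.6 -144.    20. ] max [749.9 202.3  39.8] rect [683.8  30.7] 346.8 107.5 97.7
post 103 mean [615.5  88.3  43.9] min [602.9  75.   36.8] max [626.8  98.9  48.2] rect [614.3  87. ] 25.1 21.4 44.4
lens 201 mean [592.2 163.7  41.4] min [575.1 145.5  34.1] max [608.  179.9  44.9] rect [590.8 162.4] 33.5 33.3 12.2
ball 125 mean [506.3 141.8  38.5] min [492.4 127.2  24. ] max [516.5 153.5  45.9] rect [504.5 140.3] 26.1 24.0 87.5
socket 246 mean [ 662.9 -195.3   29.1] min [ 641.9 -220.7   10.1] max [ 679.4 -180.2   38.7] rect [ 660.2 -198.6] 37.8 36.6 124.5
top table z -0.3870069489312943 2.045447000568665
bar 1006 mean [533.2 -74.   27.9] min [ 490.  -183.    22.1] max [577.1  35.2  34.3] rect [533.7 -73.2] 219.7 30.6 74.2
bay 830 mean [693.9  26.2  26.7] min [ 646.9 -142.4   20. ] max [750.  203.2  32.4] rect [698.9  30.9] 344.6 95.7 91.5
post 68 mean [615.1  87.   44.1] min [604.8  76.7  36.5] max [628.3  98.   47.6] rect [615.5  87.3] 21.5 21.3 135.4
lens 138 mean [591.2 161.9  42. ] min [575.4 145.8  34.1] max [607.7 177.9  47.3] rect [591.4 161.9] 31.9 31.7 3.3
ball 96 mean [502.8 138.1  39.1] min [490.9 125.9  15.5] max [516.7 154.6  48. ] rect [503.3 138.4] 26.5 26.0 145.5
socket 193 mean [ 658.6 -198.4   31.4] min [ 638.7 -218.6   10.3] max [ 679.1 -181.9   38.8] rect [ 660.7 -199.7] 37.6 36.8 163.3
```

Run:
```python
from h import *
np.set_printoptions(precision=1,suppress=True)
for n in ("scene","top"):
    s=robot.snapshot(n);W=world(s)
    p=pts(W,.675,.725,-.13,.19,.024,.034)
    vx=cv2.fitLine((p[:,:2]*1e3).astype(np.float32),cv2.DIST_HUBER,0,.01,.01).ravel();print(n,len(p),vx,np.degrees(np.arctan2(vx[1],vx[0])))
    for y in range(-130,190,40):
        q=pts(p[None],.67,.73,y/1e3,(y+40)/1e3,0,1)[:,0]*1e3; print(y+20,np.percentile(q,[3,50,97]),len(q))
    for lab,b in dict(R=(.645,.67,-.17,-.10,.02,.04),L=(.645,.67,.17,.24,.02,.04)).items():
        q=pts(W,*b)*1e3; print(lab,len(q),q.mean(0),np.percentile(q[:,1],[3,97]))
    i=s["frame"]
    cv2.imwrite(f"pics/{n}_z.png",cv2.resize(i[120:290,160:420] if n=="scene" else i[130:240,230:440],None,fx=3,fy=3,interpolation=cv2.INTER_CUBIC))
```

```text
scene 803 [  0.   -1.  696.3  41.2] -88.46699
-110 [693.4 700.2 705.7] 79
-70 [693.4 699.5 704.8] 92
-30 [691.9 698.4 703.9] 91
10 [691.  697.4 702.8] 92
50 [689.6 696.4 702.3] 109
90 [688.6 695.  700.4] 106
130 [687.8 694.1 699.5] 117
170 [685.7 693.  698. ] 117
R 41 [ 662.4 -134.7   26.3] [-141.8 -129.2]
L 75 [657.8 196.6  27.7] [190.  201.1]
top 542 [  0.   -1.  697.2  29.4] -88.5205
-110 [691.2 700.5 707.3] 65
-70 [693.7 699.  705. ] 72
-30 [692.9 698.8 704.9] 72
10 [692.4 698.  704.6] 68
50 [690.5 696.2 701.3] 62
90 [689.8 695.2 701.7] 72
130 [689.  694.8 701.5] 71
170 [688.6 693.4 698.8] 60
R 26 [ 662.  -135.8   27.1] [-141.4 -131.2]
L 42 [658.1 195.7  27.4] [190.3 201.2]
```

View pics/top_z.png

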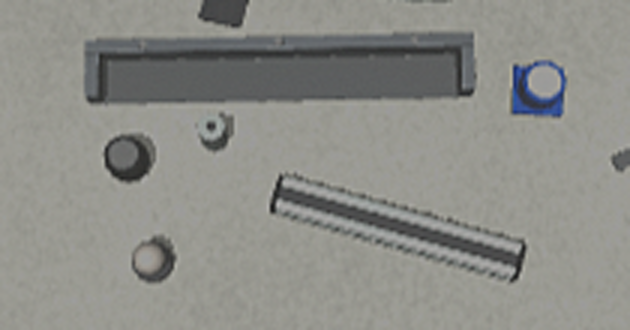

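```bash
cat >> h.py <<'E'
BO=np.array([691.0,30.5]);BY=np.radians(1.5)
BX=np.array([np.cos(BY),np.sin(BY)]);BYv=np.array([-np.sin(BY),np.cos(BY)])
def w2b(p): d=np.asarray(p)[...,:2]-BO; return np.stack([d@BX,d@BYv],-1)
def b2w(b): return BO+b[0]*BX+b[1]*BYv
def go(x,y,z,yaw=None):
    "shift in tool axes (mm) to world target in mm, and yaw turn"
    o=robot.get_obs();r,p,w=o["orientation"]
    from scipy.spatial.transform import Rotation as Q
    R=Q.from_euler("xyz",[r,p,w],degrees=True).as_matrix()
    d=R.T@(np.array([x,y,z])-o["position"]*1e3)
    print("shift",d.round(1),"turn z",None if yaw is None else round(-np.radians(yaw-w),3),"pos",(o["position"]*1e3).round(1),"rpy",o["orientation"].round(2),"F",o["contact_force"].round(1),"t",round(o["time"],2))
def bar(n="top",box=(.47,.70,-.24,.15,.022,.037),pic=None,R=True):
    s=robot.snapshot(n);W=world(s)
    m=robot.cut_out(n,"bar");best=None
    for q in m:
        pp=W[q["mask"]];pp=pp[np.isfinite(pp).all(1)];pp=pp[(pp[:,2]>.024)&(pp[:,2]<.036)]
        if len(pp)<50: continue
        c=np.median(pp,0)
        if .45<c[0]<.72 and -.22<c[1]<.15:
            cc=rect(pp);b=w2b(np.array(cc[0]));th=91.5-cc[3]
            u=np.array([np.sin(np.radians(th)),np.cos(np.radians(th))])
            print(n,"p",q["p"],"bar world",np.round(cc[0],1),"L,W",np.round(cc[1:3],1),"yaw",round(cc[3],1),"bay",b.round(1),"slant",round(th,1),"a",(b+110*u).round(1),"b",(b-110*u).round(1),"zmax",(np.percentile(pp[:,2],98)*1e3).round(1))
    if pic: cv2.imwrite(f"pics/{pic}.png",cv2.resize(s["frame"][120:290,160:420] if n=="scene" else s["frame"][130:240,230:440],None,fx=3,fy=3,interpolation=cv2.INTER_CUBIC))
E
python3 -m pendant '[{"translation":[-42,76,0],"turn":[0,0,-0.045],"fingers":87},{"translation":[-83,152,0],"turn":[0,0,-0.045],"fingers":87},{"translation":[-125,228,0],"turn":[0,0,-0.045],"fingers":87},{"translation":[-166,304,0],"turn":[0,0,-0.045],"fingers":87},{"translation":[-208,380,0],"turn":[0,0,-0.045],"fingers":87}]'
python3 -c "
from h import *
go(500,300,222,74.2);go(495,-62,120,74.2)"
```

```text
time: 1.5
position: [0.3764, 0.4321, 0.2228]
orientation: [180.0, -0.0, 74.2]
contact_force: [1.7, 0.9, 0.4]
finger_gap: 0.0872
shift [-93.5 154.9   0.8] turn z 0.0 pos [376.4 432.1 222.8] rpy [ 1.7999e+02 -3.0000e-02  7.4200e+01] F [1.7 0.9 0.4] t 1.5
shift [-443.2  248.7  102.6] turn z 0.0 pos [376.4 432.1 222.8] rpy [ 1.7999e+02 -3.0000e-02  7.4200e+01] F [1.7 0.9 0.4] t 1.5
```

```bash
python3 -m pendant '[{"translation":[-200,150,0],"turn":[0,0,0],"fingers":87},{"translation":[-200,150,0],"turn":[0,0,0],"fingers":87},{"translation":[-200,150,0],"turn":[0,0,0],"fingers":87},{"translation":[-200,150,0],"turn":[0,0,0],"fingers":87},{"translation":[-200,150,0],"turn":[0,0,0],"fingers":87}]'
python3 -m pendant '[{"translation":[-243,99,60],"turn":[0,0,0],"fingers":87},{"translation":[-243,99,60],"turn":[0,0,0],"fingers":87},{"translation":[-243,99,60],"turn":[0,0,0],"fingers":87},{"translation":[-243,99,60],"turn":[0,0,0],"fingers":87},{"translation":[-243,99,60],"turn":[0,0,0],"fingers":87}]'
python3 -c "
from h import *
go(495,-62,120,74.2);bar('scene')"
```

```text
time: 2.0
position: [0.4655, 0.1985, 0.2229]
orientation: [180.0, -0.0, 74.2]
contact_force: [1.3, 0.2, -0.2]
finger_gap: 0.087
time: 2.5
position: [0.4921, -0.0436, 0.1668]
orientation: [179.9, -0.1, 74.2]
contact_force: [0.5, 0.2, 0.2]
finger_gap: 0.0866
shift [-16.9   7.8  46.8] turn z 0.0 pos [492.1 -43.6 166.8] rpy [ 1.7995e+02 -5.0000e-02  7.4210e+01] F [0.5 0.2 0.2] t 2.5
scene p 0.94 bar world [531.9 -74.2] L,W [224.5  32.1] yaw 74.1 bay [-161.8 -100.5] slant 17.4 a [-128.9    4.5] b [-194.8 -205.4] zmax 32.5
```

```bash
python3 -m pendant '[{"translation":[-17,7,50],"turn":[0,0,0],"fingers":87},{"translation":[-17,7,95],"turn":[0,0,0],"fingers":87},{"translation":[-17,7,130],"turn":[0,0,0],"fingers":87},{"translation":[-17,7,150],"turn":[0,0,0],"fingers":87},{"translation":[-17,7,158],"turn":[0,0,0],"fingers":87}]'
python3 -m pendant '[{"translation":[0,0,0],"turn":[0,0,0],"fingers":87}]'
python3 -c "
from h import *
go(494.5,-62.6,8,74.2)"
```

```text
time: 3.1
position: [0.4929, -0.0598, 0.0069]
orientation: [-179.8, 0.1, 74.2]
contact_force: [0.0, 0.8, -0.0]
finger_gap: 0.0868
time: 3.2
position: [0.4938, -0.0599, 0.0084]
orientation: [-179.9, 0.0, 74.2]
contact_force: [0.8, -0.6, -0.5]
finger_gap: 0.0871
shift [-2.4  1.4  0.4] turn z 0.0 pos [493.8 -59.9   8.4] rpy [-1.7993e+02  4.0000e-02  7.4210e+01] F [ 0.8 -0.6 -0.5] t 3.2
```

```bash
python3 -m pendant '[{"translation":[-2,9,0],"turn":[0,0,0],"fingers":87},{"translation":[-2,17,0],"turn":[0,0,0],"fingers":87},{"translation":[-2,25,0],"turn":[0,0,0],"fingers":87},{"translation":[-2,33,0],"turn":[0,0,0],"fingers":87},{"translation":[-2,41,0],"turn":[0,0,0],"fingers":87}]'
python3 -m pendant '[{"translation":[0,8,0],"turn":[0,0,0],"fingers":87},{"translation":[0,14,0],"turn":[0,0,0],"fingers":87}]'
python3 -c "
from h import *
go(494.5,-62.6,8,74.2);bar('scene',pic='s1');bar('top',pic='t1')"
```

```text
time: 3.7
position: [0.5337, -0.073, 0.0094]
orientation: [-180.0, -0.0, 74.2]
contact_force: [-4.9, 1.1, 3.6]
finger_gap: 0.0872
time: 3.9
position: [0.5475, -0.077, 0.0093]
orientation: [180.0, -0.0, 74.2]
contact_force: [-3.6, 2.0, 3.6]
finger_gap: 0.087
shift [ -0.6 -54.9   1.3] turn z 0.0 pos [547.5 -77.    9.3] rpy [ 1.7999e+02 -2.0000e-02  7.4210e+01] F [-3.6  2.   3.6] t 3.9
scene p 0.86 bar world [573.2 -84.3] L,W [219.7  31.6] yaw 74.2 bay [-120.7 -111.6] slant 17.3 a [-88.1  -6.6] b [-153.4 -216.7] zmax 32.6
scene p 0.26 bar world [677.3  29.3] L,W [345.1  53.3] yaw 91.5 bay [-13.7  -0.8] slant 0.0 a [-13.7 109.2] b [ -13.7 -110.8] zmax 31.2
```

View pics/s1.png

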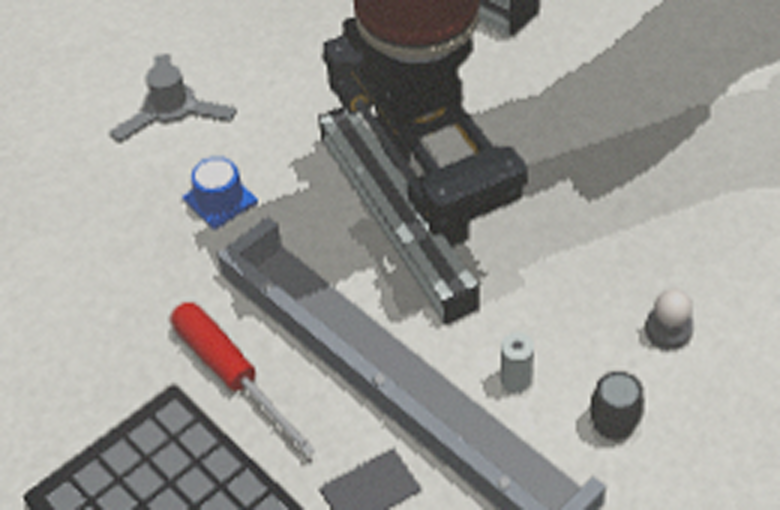

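```bash
python3 -m pendant '[{"translation":[0,7,0],"turn":[0,0,0],"fingers":87},{"translation":[0,14,0],"turn":[0,0,0],"fingers":87},{"translation":[0,21,0],"turn":[0,0,0],"fingers":87},{"translation":[0,27,0],"turn":[0,0,0],"fingers":87},{"translation":[0,32,0],"turn":[0,0,0],"fingers":87}]'
python3 -m pendant '[{"translation":[0,-10,0],"turn":[0,0,0],"fingers":87},{"translation":[0,-30,-20],"turn":[0,0,0],"fingers":60},{"translation":[0,-40,-60],"turn":[0,0,0],"fingers":0},{"translation":[0,-40,-80],"turn":[0,0,0],"fingers":0}]'
python3 -c "
from h import *
bar('scene',pic='s2');bar('top',pic='t2');go(494.5,-62.6,8,74.2)"
```

```text
time: 4.6
position: [0.5778, -0.0857, 0.0088]
orientation: [-180.0, 0.0, 74.2]
contact_force: [-5.5, 0.1, 4.8]
finger_gap: 0.0871
time: 5.0
position: [0.5384, -0.0748, 0.091]
orientation: [179.9, -0.1, 74.2]
contact_force: [0.2, -0.7, 0.2]
finger_gap: 0.0707
scene p 0.91 bar world [604.  -94.2] L,W [222.3  31.3] yaw 74.2 bay [ -90.2 -122.4] slant 17.3 a [-57.5 -17.4] b [-123.  -227.4] zmax 32.9
shift [ -0.8 -46.1  80.8] turn z 0.0 pos [539.  -74.5  88.9] rpy [ 1.7992e+02 -5.0000e-02  7.4220e+01] F [ 0.3  1.  -0.7] t 5.2
```

```bash
python3 -c "
from h import *
print(robot.get_obs()['joint_pos'].round(1)); go(567.5,-223.5,90,-15.8);go(567.5,-223.5,8,164.2)"
```

```text
[-27.4  14.9  35.1 109.3 -10.   58.7  86.3]
shift [-135.7   68.    -1.1] turn z 1.571 pos [539.  -74.5  88.9] rpy [ 1.7992e+02 -5.0000e-02  7.4220e+01] F [ 0.3  1.  -0.7] t 5.2
shift [-135.7   67.9   80.9] turn z -1.571 pos [539.  -74.5  88.9] rpy [ 1.7992e+02 -5.0000e-02  7.4220e+01] F [ 0.3  1.  -0.7] t 5.2
```

```bash
python3 -m pendant '[{"translation":[-30,15,0],"turn":[0,0,-0.15],"fingers":0},{"translation":[-60,30,0],"turn":[0,0,-0.3],"fingers":0},{"translation":[-90,45,0],"turn":[0,0,-0.45],"fingers":0},{"translation":[-120,60,0],"turn":[0,0,-0.6],"fingers":0},{"translation":[-137,68,0],"turn":[0,0,-0.75],"fingers":0}]'
python3 -m pendant '[{"translation":[0,0,0],"turn":[0,0,-0.15],"fingers":0},{"translation":[0,0,0],"turn":[0,0,-0.3],"fingers":0},{"translation":[0,0,0],"turn":[0,0,-0.45],"fingers":0},{"translation":[0,0,0],"turn":[0,0,-0.6],"fingers":0},{"translation":[0,0,0],"turn":[0,0,-0.75],"fingers":0}]'
python3 -m pendant '[{"translation":[0,0,0],"turn":[0,0,-0.07],"fingers":0},{"translation":[0,0,0],"turn":[0,0,-0.07],"fingers":0}]'
python3 -c "
from h import *
print(robot.get_obs()['joint_pos'].round(1));go(567.5,-223.5,8,164.2);bar('top',pic='t3');bar('scene')"
```

```text
time: 5.7
position: [0.566, -0.2281, 0.0871]
orientation: [-179.9, 0.0, 117.4]
contact_force: [-0.4, -0.0, 0.3]
finger_gap: 0.0146
time: 6.2
position: [0.5612, -0.2225, 0.0769]
orientation: [-179.1, -1.8, 140.7]
contact_force: [0.6, -1.1, -2.1]
finger_gap: 0.0004
time: 6.4
position: [0.5613, -0.2231, 0.0774]
orientation: [-179.4, -1.9, 144.5]
contact_force: [0.3, 0.2, -1.1]
finger_gap: 0.0001
[ 41.3  24.8 -29.9  96.8  13.2  64.  151.9]
shift [-7.6  4.  69.1] turn z -0.343 pos [ 561.3 -223.1   77.4] rpy [-179.43   -1.92  144.53] F [ 0.3  0.2 -1.1] t 6.4
top p 0.55 bar world [605.4 -93.3] L,W [219.7  30.6] yaw 74.1 bay [ -88.8 -121.5] slant 17.4 a [-55.9 -16.5] b [-121.7 -226.5] zmax 32.6
scene p 0.86 bar world [605.  -93.4] L,W [221.1  30.4] yaw 74.7 bay [ -89.2 -121.6] slant 16.8 a [-57.3 -16.3] b [-121.  -226.9] zmax 32.4
```

View pics/t3.png

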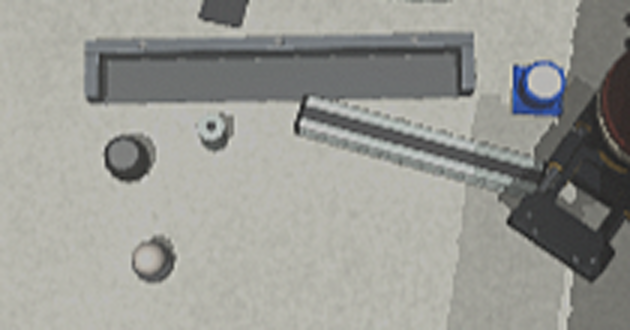

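```bash
python3 -m pendant '[{"translation":[0,0,-20],"turn":[0,0,0.15],"fingers":0},{"translation":[0,0,-20],"turn":[0,0,0.3],"fingers":0},{"translation":[0,0,-20],"turn":[0,0,0.45],"fingers":0},{"translation":[0,0,-20],"turn":[0,0,0.6],"fingers":0},{"translation":[0,0,-20],"turn":[0,0,0.75],"fingers":0}]'
for i in 1 ; do python3 -m pendant '[{"translation":[0,0,0],"turn":[0,0,0.15],"fingers":0},{"translation":[0,0,0],"turn":[0,0,0.3],"fingers":0},{"translation":[0,0,0],"turn":[0,0,0.45],"fingers":0},{"translation":[0,0,0],"turn":[0,0,0.6],"fingers":0},{"translation":[0,0,0],"turn":[0,0,0.75],"fingers":0}]'; done
python3 -m pendant '[{"translation":[0,0,0],"turn":[0,0,0.15],"fingers":0},{"translation":[0,0,0],"turn":[0,0,0.3],"fingers":0},{"translation":[0,0,0],"turn":[0,0,0.45],"fingers":0},{"translation":[0,0,0],"turn":[0,0,0.6],"fingers":0},{"translation":[0,0,0],"turn":[0,0,0.75],"fingers":0}]'
python3 -c "
from h import *
print(robot.get_obs()['joint_pos'].round(1));go(568.5,-222.5,8,-15.8)"
```

```text
time: 7.1
position: [0.563, -0.2225, 0.0985]
orientation: [-178.2, -0.7, 101.2]
contact_force: [-0.0, -0.2, 0.2]
finger_gap: 0.0004
time: 7.6
position: [0.5631, -0.2224, 0.0987]
orientation: [-178.2, 0.7, 58.3]
contact_force: [0.3, 0.5, -0.2]
finger_gap: 0.0005
time: 8.1
position: [0.5631, -0.2224, 0.0988]
orientation: [-179.2, 1.7, 15.3]
contact_force: [-0.3, -0.1, 0.1]
finger_gap: 0.0003
[23.3 20.9 -7.6 96.6  3.2 64.6 30.1]
shift [ 7.9  2.8 90.6] turn z 0.543 pos [ 563.1 -222.4   98.8] rpy [-179.17    1.73   15.32] F [-0.3 -0.1  0.1] t 8.1
```

```bash
cat >> h.py <<'E'
def turn(yaw):
    from scipy.spatial.transform import Rotation as Q
    A=Q.from_euler("xyz",robot.get_obs()["orientation"],degrees=True);B=Q.from_euler("xyz",[180,0,yaw],degrees=True)
    print("turn",(A.inv()*B).as_rotvec().round(3))
E
python3 -c "
from h import *
turn(-15.8)"
```

```text
turn [-0.006  0.033  0.543]
```

```bash
python3 -m pendant '[{"translation":[8,3,20],"turn":[0,0.01,0.14],"fingers":0},{"translation":[8,3,40],"turn":[0,0.02,0.28],"fingers":0},{"translation":[8,3,40],"turn":[-0.005,0.03,0.42],"fingers":0},{"translation":[8,3,40],"turn":[-0.006,0.033,0.543],"fingers":0},{"translation":[8,3,40],"turn":[-0.006,0.033,0.543],"fingers":0}]'
python3 -c "
from h import *
turn(-15.8);go(568.5,-222.5,8,-15.8)"
```

```text
time: 8.6
position: [0.5702, -0.2228, 0.0585]
orientation: [180.0, 0.0, -15.5]
contact_force: [-0.6, -0.0, -0.2]
finger_gap: 0.0005
turn [0.    0.    0.004]
shift [-1.7  0.2 50.5] turn z 0.004 pos [ 570.2 -222.8   58.5] rpy [ 1.7999e+02  2.0000e-02 -1.5540e+01] F [-0.6 -0.  -0.2] t 8.6
```

```bash
python3 -m pendant '[{"translation":[-2,0,30],"turn":[0,0,0],"fingers":0},{"translation":[-2,0,46],"turn":[0,0,0],"fingers":0},{"translation":[-2,0,50],"turn":[0,0,0.004],"fingers":0},{"translation":[-2,-6,50],"turn":[0,0,0.004],"fingers":0},{"translation":[-2,-13,50],"turn":[0,0,0.004],"fingers":0}]'
python3 -m pendant '[{"translation":[0,-8,0],"turn":[0,0,0],"fingers":0},{"translation":[0,-16,0],"turn":[0,0,0],"fingers":0},{"translation":[0,-24,0],"turn":[0,0,0],"fingers":0},{"translation":[0,-32,0],"turn":[0,0,0],"fingers":0},{"translation":[0,-40,0],"turn":[0,0,0],"fingers":0}]'
python3 -c "
from h import *
go(568.5,-222.5,8,-15.8);bar('scene',pic='s4');bar('top',pic='t4')"
```

```text
time: 9.1
position: [0.572, -0.2105, 0.0092]
orientation: [-180.0, -0.0, -15.7]
contact_force: [0.5, 0.2, 0.2]
finger_gap: 0.0003
time: 9.6
position: [0.5828, -0.1727, 0.0093]
orientation: [180.0, -0.0, -15.8]
contact_force: [-1.9, -4.8, 4.6]
finger_gap: 0.0005
shift [-0.2 51.8  1.3] turn z 0.001 pos [ 582.8 -172.7    9.3] rpy [ 1.800e+02 -4.000e-02 -1.575e+01] F [-1.9 -4.8  4.6] t 9.6
scene p 0.8 bar world [615.2 -55.4] L,W [219.4  30.2] yaw 74.2 bay [-78.  -83.9] slant 17.3 a [-45.3  21.1] b [-110.7 -188.9] zmax 32.8
top p 0.93 bar world [619.1 -44. ] L,W [196.6  31.4] yaw 73.8 bay [-73.8 -72.5] slant 17.7 a [-40.4  32.3] b [-107.2 -177.4] zmax 32.5
```

View pics/t4.png

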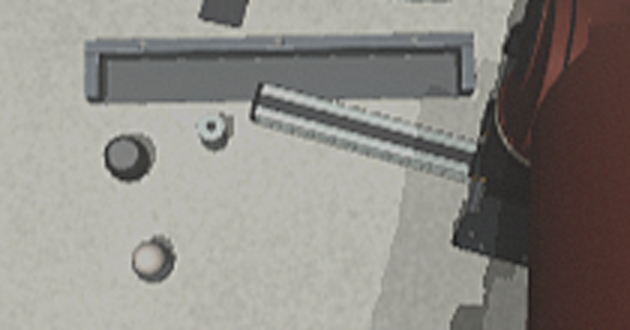

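```bash
python3 -m pendant '[{"translation":[0,-9,0],"turn":[0,0,0],"fingers":0},{"translation":[0,-18,0],"turn":[0,0,0],"fingers":0},{"translation":[0,-27,0],"turn":[0,0,0],"fingers":0},{"translation":[0,-36,0],"turn":[0,0,0],"fingers":0},{"translation":[0,-45,0],"turn":[0,0,0],"fingers":0}]'
python3 -c "
from h import *
go(568.5,-222.5,8,-15.8);bar('scene',pic='s5');bar('top',pic='t5')"
```

```text
time: 10.3
position: [0.5945, -0.1276, 0.0083]
orientation: [-179.9, 0.1, -15.7]
contact_force: [0.2, -0.9, -0.5]
finger_gap: 0.0002
shift [ 0.6 98.4  0.2] turn z 0.002 pos [ 594.5 -127.6    8.3] rpy [-1.7993e+02  7.0000e-02 -1.5680e+01] F [ 0.2 -0.9 -0.5] t 10.3
scene p 0.88 bar world [626.9 -12.1] L,W [222.8  30.8] yaw 74.2 bay [-65.2 -40.9] slant 17.3 a [-32.6  64.1] b [ -97.9 -146. ] zmax 32.7
top p 0.82 bar world [632.5   2.1] L,W [194.7  31.2] yaw 74.3 bay [-59.3 -26.8] slant 17.2 a [-26.8  78.3] b [ -91.7 -131.9] zmax 32.6
```

View pics/t5.png

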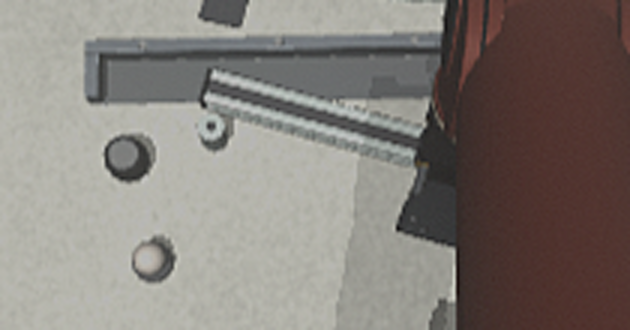

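```bash
python3 -m pendant '[{"translation":[0,-9,0],"turn":[0,0,0],"fingers":0},{"translation":[0,-18,0],"turn":[0,0,0],"fingers":0},{"translation":[0,-26,0],"turn":[0,0,0],"fingers":0},{"translation":[0,-33,0],"turn":[0,0,0],"fingers":0},{"translation":[0,-38,0],"turn":[0,0,0],"fingers":0}]'
python3 -m pendant '[{"translation":[0,20,0],"turn":[0,0,0],"fingers":0},{"translation":[0,30,-40],"turn":[0,0,0],"fingers":0},{"translation":[0,30,-80],"turn":[0,0,0],"fingers":0},{"translation":[-60,30,-80],"turn":[0,0,0],"fingers":0}]'
python3 -c "
from h import *
go(568.5,-222.5,8,-15.8);bar('scene',pic='s6');bar('top',pic='t6');print(robot.get_obs()['joint_pos'].round(1))"
```

```text
time: 11.0
position: [0.6048, -0.0911, 0.0084]
orientation: [-179.9, 0.1, -15.7]
contact_force: [-0.0, -2.8, -0.4]
finger_gap: 0.0009
time: 11.4
position: [0.5568, -0.109, 0.0954]
orientation: [-179.8, -0.8, -15.8]
contact_force: [1.1, 0.3, 0.9]
finger_gap: 0.0002
shift [ 41.  106.4  87.6] turn z 0.0 pos [ 556.8 -109.    95.4] rpy [-179.8    -0.79  -15.79] F [1.1 0.3 0.9] t 11.4
scene p 0.96 bar world [637.5  27.1] L,W [224.5  35. ] yaw 72.9 bay [-53.6  -2. ] slant 18.6 a [-18.5 102.2] b [ -88.6 -106.3] zmax 32.5
top p 0.98 bar world [638.8  25.8] L,W [219.9  32. ] yaw 74.5 bay [-52.3  -3.3] slant 17.0 a [-20.1 101.9] b [ -84.4 -108.5] zmax 32.6
[ 11.1  15.1  -5.3 105.6   1.5  59.4 -10.4]
```

View pics/s6.png

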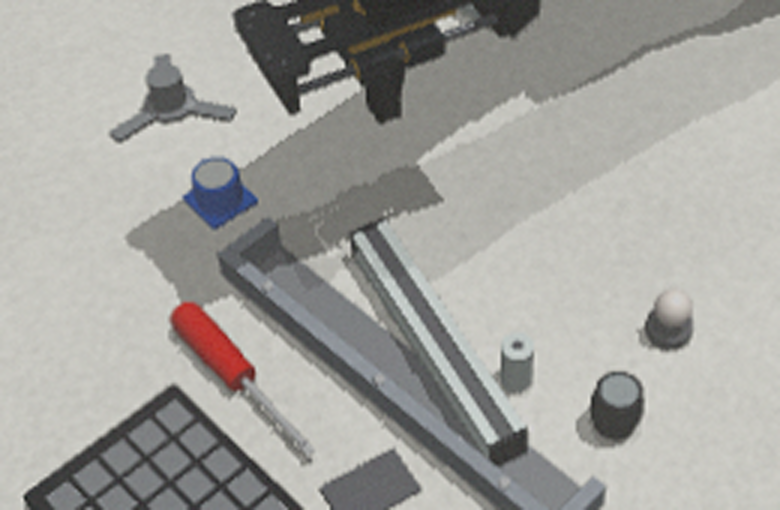

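```bash
python3 -m pendant '[{"translation":[-20,0,0],"turn":[0,0,-0.15],"fingers":0},{"translation":[-20,0,0],"turn":[0,0,-0.3],"fingers":0},{"translation":[-20,0,0],"turn":[0,0,-0.45],"fingers":0},{"translation":[-20,0,0],"turn":[0,0,-0.6],"fingers":0},{"translation":[-20,0,0],"turn":[0,0,-0.74],"fingers":0}]'
python3 -m pendant '[{"translation":[0,0,0],"turn":[0,0,-0.15],"fingers":0},{"translation":[0,0,0],"turn":[0,0,-0.3],"fingers":0},{"translation":[0,0,0],"turn":[0,0,-0.45],"fingers":0},{"translation":[0,0,0],"turn":[0,0,-0.6],"fingers":0},{"translation":[0,0,0],"turn":[0,0,-0.74],"fingers":0}]'
python3 -m pendant '[{"translation":[0,0,0],"turn":[0,0,-0.15],"fingers":0},{"translation":[0,0,0],"turn":[0,0,-0.3],"fingers":0},{"translation":[0,0,0],"turn":[0,0,-0.393],"fingers":0},{"translation":[0,0,0],"turn":[0,0,-0.393],"fingers":0}]'
python3 -c "
from h import *
turn(91.5);t=b2w((-118,-80));print(t);go(*t,8)"
```

```text
time: 12.1
position: [0.5305, -0.102, 0.0887]
orientation: [-179.9, -0.1, 27.1]
contact_force: [-0.2, 0.4, -0.4]
finger_gap: 0.0004
time: 12.6
position: [0.5305, -0.102, 0.0886]
orientation: [-180.0, -0.1, 69.4]
contact_force: [0.2, -0.1, -0.2]
finger_gap: 0.0008
time: 13.0
position: [0.5303, -0.1021, 0.0886]
orientation: [180.0, -0.1, 91.7]
contact_force: [0.9, 0.6, 0.2]
finger_gap: 0.0004
turn [ 0.    -0.002  0.003]
[575.13459152 -52.5614659 ]
shift [48.1 46.2 80.7] turn z None pos [ 530.3 -102.1   88.6] rpy [ 1.7998e+02 -1.0000e-01  9.1680e+01] F [0.9 0.6 0.2] t 13.0
```

```bash
python3 -m pendant '[{"translation":[30,25,10],"turn":[0,0,0],"fingers":0},{"translation":[48,40,30],"turn":[0,0,0],"fingers":0},{"translation":[48,42,60],"turn":[0,0,0],"fingers":0},{"translation":[48,42,76],"turn":[0,0,0],"fingers":0},{"translation":[48,42,80],"turn":[0,0,0],"fingers":0}]'
python3 -m pendant '[{"translation":[0,8,0],"turn":[0,0,0],"fingers":0},{"translation":[0,16,0],"turn":[0,0,0],"fingers":0},{"translation":[0,24,0],"turn":[0,0,0],"fingers":0},{"translation":[0,32,0],"turn":[0,0,0],"fingers":0},{"translation":[0,40,0],"turn":[0,0,0],"fingers":0}]'
python3 -c "
from h import *
t=b2w((-41,-80));go(*t,8);bar('scene',pic='s7');bar('top',pic='t7')"
```

```text
time: 13.5
position: [0.5684, -0.0532, 0.0064]
orientation: [-179.8, -0.1, 91.5]
contact_force: [1.1, -0.4, 0.3]
finger_gap: 0.0005
time: 14.0
position: [0.6107, -0.0521, 0.009]
orientation: [-180.0, -0.1, 91.6]
contact_force: [-2.1, -1.2, 1.3]
finger_gap: 0.0004
shift [ 0.4 41.5  1. ] turn z None pos [610.7 -52.1   9. ] rpy [-1.7999e+02 -5.0000e-02  9.1580e+01] F [-2.1 -1.2  1.3] t 14.0
scene p 0.75 bar world [648.1  29.8] L,W [220.4  33.9] yaw 82.8 bay [-42.9   0.4] slant 8.7 a [-26.2 109.1] b [ -59.6 -108.4] zmax 32.6
top p 0.62 bar world [653.1  59.1] L,W [159.8  31. ] yaw 83.7 bay [-37.2  29.6] slant 7.8 a [-22.3 138.6] b [-52.  -79.4] zmax 32.3
```

View pics/t7.png

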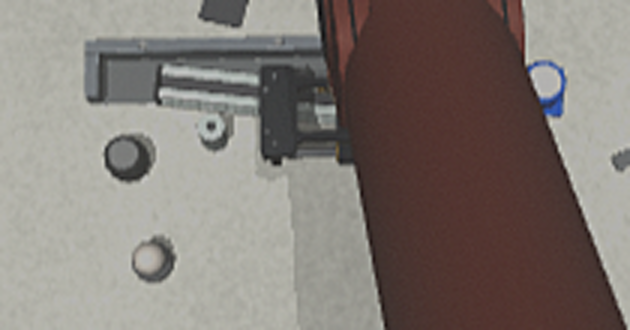

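```bash
python3 -m pendant '[{"translation":[0,7,0],"turn":[0,0,0],"fingers":0},{"translation":[0,14,0],"turn":[0,0,0],"fingers":0},{"translation":[0,20,0],"turn":[0,0,0],"fingers":0},{"translation":[0,26,0],"turn":[0,0,0],"fingers":0}]'
python3 -c "
from h import *
t=b2w((-41,-80));go(*t,8);bar('scene',pic='s8')"
```

```text
time: 14.6
position: [0.6362, -0.0511, 0.0085]
orientation: [-179.9, -0.1, 91.6]
contact_force: [-2.2, -1.1, 1.5]
finger_gap: 0.0003
shift [ 0.1 15.9  0.4] turn z None pos [636.2 -51.1   8.5] rpy [-1.7995e+02 -7.0000e-02  9.1600e+01] F [-2.2 -1.1  1.5] t 14.6
scene p 0.76 bar world [658.6  32.5] L,W [221.4  32.7] yaw 93.3 bay [-32.3   2.8] slant -1.8 a [-35.7 112.8] b [ -28.9 -107.1] zmax 32.5
```

View pics/s8.png

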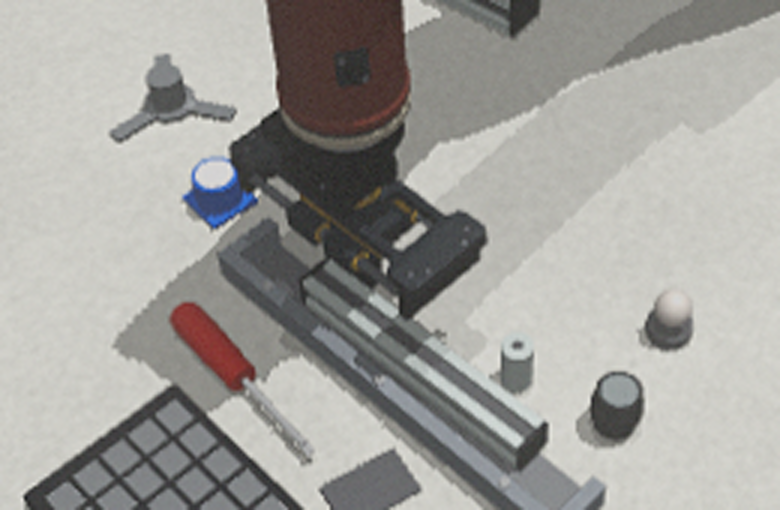

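```bash
python3 -m pendant '[{"translation":[0,-10,0],"turn":[0,0,0],"fingers":0},{"translation":[0,-20,0],"turn":[0,0,0],"fingers":0},{"translation":[25,-20,0],"turn":[0,0,0],"fingers":87},{"translation":[52,-20,0],"turn":[0,0,0],"fingers":87},{"translation":[52,-20,0],"turn":[0,0,0],"fingers":87}]'
python3 -m pendant '[{"translation":[0,0,0],"turn":[0,0,0],"fingers":87},{"translation":[0,0,0],"turn":[0,0,0],"fingers":87},{"translation":[0,0,0],"turn":[0,0,0],"fingers":87}]'
python3 -c "
from h import *
t=b2w((-39.5,-28));turn(91.5);go(*t,8);bar('scene',pic='s9')"
```

```text
time: 15.2
position: [0.6131, 0.0053, 0.009]
orientation: [-180.0, -0.2, 91.9]
contact_force: [-1.0, 0.4, 1.0]
finger_gap: 0.0168
time: 15.5
position: [0.6141, -0.0011, 0.0086]
orientation: [-180.0, -0.0, 91.5]
contact_force: [-0.8, -1.0, -0.3]
finger_gap: 0.0404
turn [-0.001 -0.001  0.   ]
shift [ 1.6 38.2  0.5] turn z None pos [614.1  -1.1   8.6] rpy [-1.7996e+02 -3.0000e-02  9.1510e+01] F [-0.8 -1.  -0.3] t 15.5
scene p 0.88 bar world [659.5  32.6] L,W [220.   31.9] yaw 93.5 bay [-31.4   3. ] slant -2.0 a [-35.2 112.9] b [ -27.7 -107. ] zmax 32.6
```

View pics/s9.png

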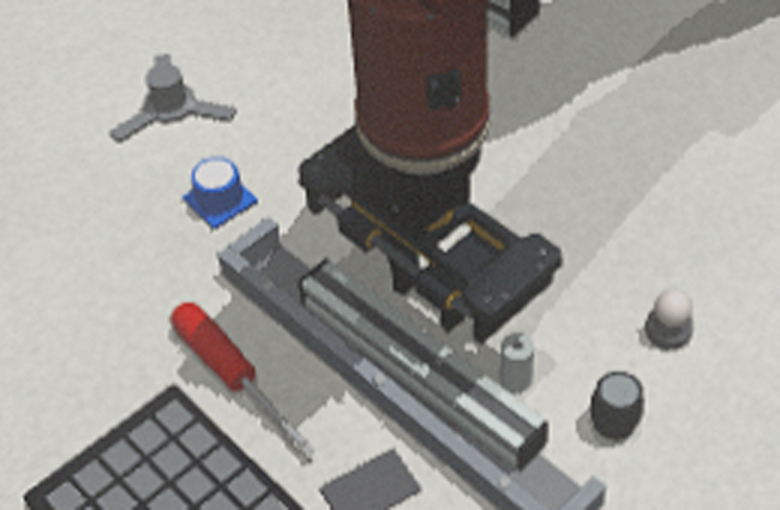

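```bash
python3 -m pendant '[{"translation":[0,0,0],"turn":[0,0,0],"fingers":87},{"translation":[0,0,0],"turn":[0,0,0],"fingers":87},{"translation":[0,0,0],"turn":[0,0,0],"fingers":87},{"translation":[0,4,0],"turn":[0,0,0],"fingers":87},{"translation":[0,10,0],"turn":[0,0,0],"fingers":87}]'
python3 -m pendant '[{"translation":[0,6,0],"turn":[0,0,0],"fingers":87},{"translation":[0,12,0],"turn":[0,0,0],"fingers":87},{"translation":[0,17,0],"turn":[0,0,0],"fingers":87},{"translation":[0,21,0],"turn":[0,0,0],"fingers":87},{"translation":[0,24,0],"turn":[0,0,0],"fingers":87}]'
python3 -c "
from h import *
t=b2w((-39.5,-28));turn(91.5);go(*t,8);bar('scene',pic='s10')"
```

```text
time: 16.1
position: [0.6246, 0.0006, 0.0086]
orientation: [-180.0, -0.1, 91.6]
contact_force: [0.0, -0.0, -0.8]
finger_gap: 0.0847
time: 16.6
position: [0.6481, 0.0015, 0.0084]
orientation: [-179.9, -0.1, 91.6]
contact_force: [-5.3, -0.1, 4.3]
finger_gap: 0.0871
turn [-0.002 -0.001  0.002]
shift [-0.1  4.1  0.4] turn z None pos [648.1   1.5   8.4] rpy [-1.7989e+02 -7.0000e-02  9.1620e+01] F [-5.3 -0.1  4.3] t 16.6
scene p 0.77 bar world [675.3  33.2] L,W [219.5  34. ] yaw 91.3 bay [-15.7   3.2] slant 0.2 a [-15.3 113.2] b [ -16.1 -106.8] zmax 32.4
```

View pics/s10.png

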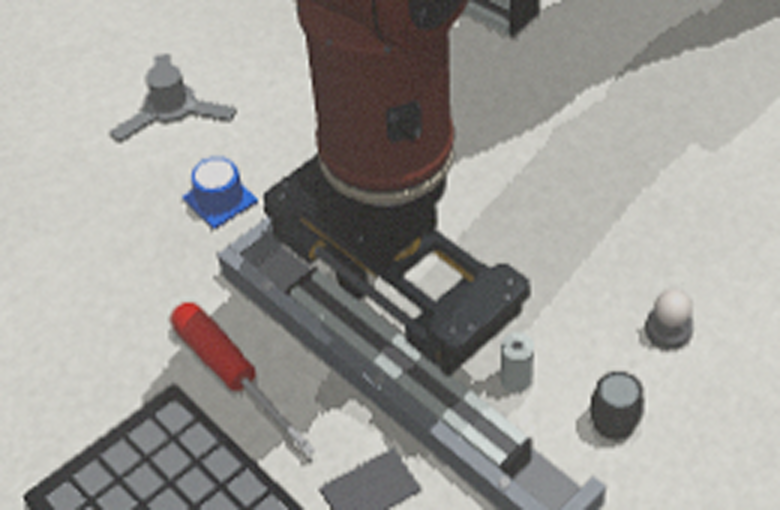

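```bash
python3 -m pendant '[{"translation":[0,1.5,0],"turn":[0,0,0],"fingers":87},{"translation":[0,3,0],"turn":[0,0,0],"fingers":87}]'
python3 -m pendant '[{"translation":[0,1,0],"turn":[0,0,0],"fingers":87},{"translation":[0,1,0],"turn":[0,0,0],"fingers":87}]'
python3 -m pendant '[{"translation":[0,1,0],"turn":[0,0,0],"fingers":87},{"translation":[0,1,0],"turn":[0,0,0],"fingers":87}]'
python3 -c "
from h import *
o=robot.get_obs();print(w2b(o['position']*1e3),o['wrist_torque'].round(2))"
```

```text
time: 16.9
position: [0.649, 0.0015, 0.0083]
orientation: [-179.7, -0.1, 91.6]
contact_force: [-17.4, -0.0, 13.9]
finger_gap: 0.0869
time: 17.1
position: [0.6491, 0.0015, 0.0083]
orientation: [-179.6, -0.1, 91.6]
contact_force: [-17.7, 0.9, 13.2]
finger_gap: 0.0867
time: 17.3
position: [0.6492, 0.0016, 0.0083]
orientation: [-179.5, -0.0, 91.6]
contact_force: [-21.4, 0.9, 17.0]
finger_gap: 0.0871
[-42.53081834 -27.82965301] [-0.18  4.52 -0.49]
```

```bash
python3 -m pendant '[{"translation":[0,-4,0],"turn":[0,0,0],"fingers":87},{"translation":[0,-12,0],"turn":[0,0,0],"fingers":87},{"translation":[0,-25,-20],"turn":[0,0,0],"fingers":87},{"translation":[0,-45,-60],"turn":[0,0,0],"fingers":87},{"translation":[0,-90,-80],"turn":[0,0,0],"fingers":87}]'
python3 -m pendant '[{"translation":[0,-40,-40],"turn":[0,0,0],"fingers":87},{"translation":[0,-75,-70],"turn":[0,0,0],"fingers":87},{"translation":[0,-75,-70],"turn":[0,0,0],"fingers":87}]'
python3 -c "
from h import *
bar('scene',pic='s11');bar('top',pic='t11')
np.set_printoptions(precision=1,suppress=True)
for n in ('scene','top'):
    W=world(robot.snapshot(n))
    for lab,b in dict(post=(.58,.65,.06,.125,.036,.06),lens=(.55,.63,.13,.20,.034,.06),ball=(.46,.54,.10,.18,.015,.06),socket=(.62,.7,-.23,-.16,.01,.05)).items():
        p=pts(W,*b); print(n,lab,len(p),np.round(rect(p)[0],1))
    for by in range(-95,106,20):
        # profile across bar: front edge, heights
        B=w2b(W[...,:2]*1e3);z=W[...,2]*1e3
        m=(abs(B[...,1]-by)<10)&(B[...,0]>-45)&(B[...,0]<20)&(z>15)
        h=np.where(m)
        x=B[...,0][m];zz=z[m]
        # gap detection
        xs=np.sort(x[(zz>22)]);print(n,by,'front',np.percentile(xs,2).round(1),'back',np.percentile(xs,98).round(1),'maxgap',np.diff(xs).max().round(1))
"
```

```text
time: 17.8
position: [0.5661, -0.0009, 0.0914]
orientation: [179.7, -0.1, 91.6]
contact_force: [0.5, 0.0, 2.8]
finger_gap: 0.0871
time: 18.1
position: [0.4877, -0.0037, 0.1632]
orientation: [179.6, 0.1, 91.6]
contact_force: [0.2, -0.5, 0.1]
finger_gap: 0.0869
scene p 0.92 bar world [675.1  36. ] L,W [227.1  32.9] yaw 91.4 bay [-15.7   5.9] slant 0.1 a [-15.6 115.9] b [ -15.9 -104.1] zmax 32.4
top p 0.53 bar world [674.1 122.8] L,W [35.3 30.3] yaw 93.1 bay [-14.5  92.8] slant -1.6 a [-17.5 202.7] b [-11.5 -17.2] zmax 32.9
scene post 103 [615.1  87.8]
scene lens 203 [591.5 162.6]
scene ball 127 [504.3 140.1]
scene socket 244 [ 660.6 -199.3]
scene -95 front -29.9 back 10.8 maxgap 1.7
scene -75 front -29.7 back 11.0 maxgap 1.6
scene -55 front -30.1 back 11.3 maxgap 1.3
scene -35 front -29.9 back 10.8 maxgap 1.4
scene -15 front -30.3 back 10.5 maxgap 1.5
scene 5 front -29.7 back 10.8 maxgap 1.3
scene 25 front -30.5 back 11.3 maxgap 1.0
scene 45 front -30.3 back 11.1 maxgap 1.3
scene 65 front -30.3 back 11.1 maxgap 1.6
scene 85 front -30.0 back 10.8 maxgap 1.4
scene 105 front -29.9 back 11
[... 320 characters left out ...]
xs).max().round(1))
                                              ~~~~~~~~~~~~~^^^^^^
    return _quantile_unchecked(
        a, q, axis, out, overwrite_input, method, keepdims, weights)
    return _ureduce(a,
                    func=_quantile_ureduce_func,
    ...<5 lines>...
                    overwrite_input=overwrite_input,
                    method=method)
    r = func(a, **kwargs)
    result = _quantile(arr,
                       quantiles=q,
    ...<2 lines>...
                       out=out,
                       weights=wgt)
    slices_having_nans = np.isnan(arr[-1, ...])
                                  ~~~^^^^^^^^^
IndexError: index -1 is out of bounds for axis 0 with size 0
```

```bash
python3 -c "
import cv2
a=cv2.imread('pics/s11.png');b=cv2.imread('pics/t11.png')
cv2.imwrite('pics/c11.png',cv2.resize(a,(760,497)))"
```

```text
(no output)
```

View pics/c11.png

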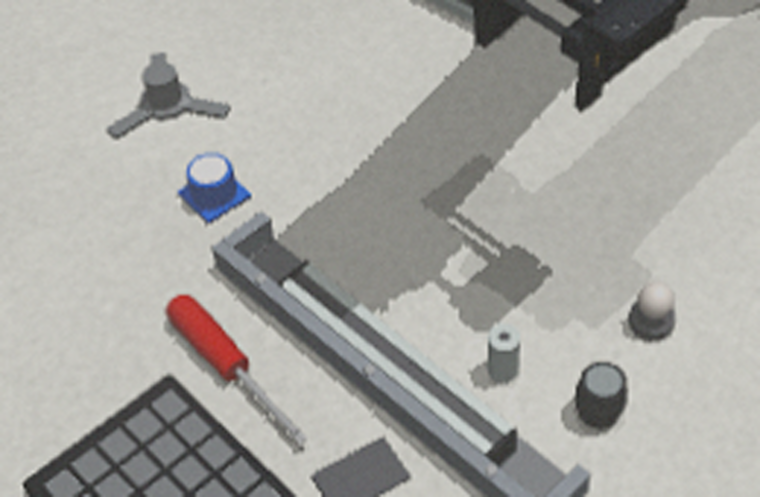

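View pics/t11.png

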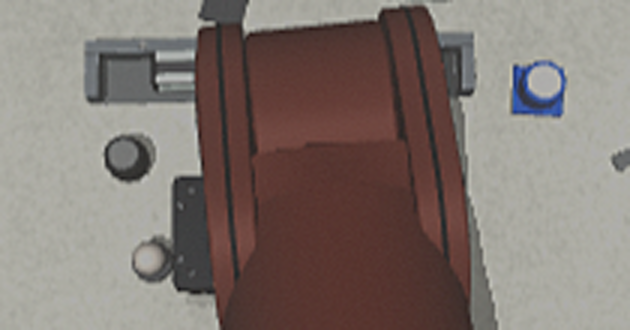

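```bash
python3 -m pendant '[{"translation":[-50,0,-20],"turn":[0,0,0],"fingers":87},{"translation":[-100,0,-40],"turn":[0,0,0],"fingers":87},{"translation":[-150,0,-60],"turn":[0,0,0],"fingers":87},{"translation":[-200,0,-60],"turn":[0,0,0],"fingers":87},{"translation":[-250,0,-60],"turn":[0,0,0],"fingers":87}]'
python3 -m pendant '[{"translation":[-100,0,0],"turn":[0,0,0],"fingers":87},{"translation":[-100,0,0],"turn":[0,0,0],"fingers":87},{"translation":[-100,0,0],"turn":[0,0,0],"fingers":87}]'
python3 -c "
from h import *
bar('scene');bar('top',pic='t12')
W=world(robot.snapshot('top'));B=w2b(W[...,:2]*1e3);z=W[...,2]*1e3
for by in range(-95,106,20):
    m=(abs(B[...,1]-by)<10)&(B[...,0]>-45)&(B[...,0]<20)&(z>22)&(z<40)
    xs=np.sort(B[...,0][m])
    if len(xs)>9: print(by,np.percentile(xs,[2,98]).round(1))
"
```

```text
time: 18.9
position: [0.4958, -0.2446, 0.2179]
orientation: [-180.0, -0.1, 91.6]
contact_force: [0.4, 0.9, -0.5]
finger_gap: 0.0871
time: 19.2
position: [0.4955, -0.3505, 0.2153]
orientation: [-179.7, 0.0, 91.1]
contact_force: [0.2, 0.7, 0.2]
finger_gap: 0.0871
scene p 0.78 bar world [674.9  32.2] L,W [221.6  32.1] yaw 91.8 bay [-16.1   2.1] slant -0.3 a [-16.7 112.1] b [ -15.5 -107.9] zmax 32.4
top p 0.89 bar world [676.2  33.3] L,W [214.9  31.4] yaw 91.4 bay [-14.7   3.1] slant 0.1 a [-14.5 113.1] b [ -14.9 -106.9] zmax 32.8
-95 [-29.3  11.2]
-75 [-29.6  11.4]
-55 [-29.2  11.6]
-35 [-29.   12.7]
-15 [-29.2  11. ]
5 [-29.   10.6]
25 [-29.2  11.2]
45 [-29.1  11.4]
65 [-29.1  11.8]
85 [-29.1  12.2]
105 [-29.3  12.3]
```

View pics/t12.png

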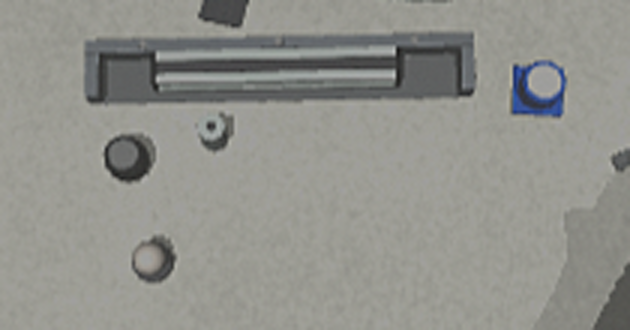

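The top view shows the bar, (155–397, 45–90), flush against the rail and between the cheeks. The other items are where they were and the hand is clear.

```bash
python3 -c "
from cell import robot
print(robot.job_done())"
```

```text
the job is handed in; nothing more can be done
None
```

The bar is in the scan bay, lying between the two cheeks and flat against the back rail. I handed the job in at about 19 s of the 72 s allowed.

**How it went:** I pushed the bar forward with open fingers, then pushed it along its length from end b until end a was behind the post, slanted about 17°. Then I pushed end b round and seated the bar on the rail with both fingers until it stopped moving, at about 21 N of push. I only pushed it with the fingers.

**Last checks:**
- **Bar position:** both cameras put its centre line at x = -15 to -16 mm in the bay's frame, with a slant within 0.3°. Its front face reads -29 to -30 mm along the whole length. End a is at about y = +112 mm and end b at about -107 mm.
- **Other items:** the ball, lens and socket measure within 1 mm of where they started. The plate, screwdriver and tripod foot I only checked in the pictures; nothing looked moved.
- **Hand:** it is more than 200 mm above the table, to the right, touching nothing.

**Didn't go as expected:**
- One turn of the wrist went the wrong way and stopped at the last joint's limit. It touched nothing, and I turned back the other way.
- While seating the bar, the tool read an upward force of about 17 N that I did not explain. The bar's measured height did not change.

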